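# Pump up the vacuum holder under the urn

### The job

Secure the clay urn on its vacuum holder: with closed fingertips, push the blue plunger of that holder's hand pump all the way down and let it come all the way back up, again and again, until its orange indicator pin has popped fully out, then leave the plunger up. Do not touch the pin itself, do not press the empty holder's plunger, and leave the urn and the other things where they stand.

Things in the scene. Friction and masses are not known exactly. Their poses are not given: they have to be found in the camera images.
- holder: the vacuum holder on which the urn stands, the one to pump: navy steel base 125 mm (x) by 250 mm (y), 14 mm thick, fixed to the table. Origin: on the table, under the middle of the base (5 mm to -x of it). In its frame: round chuck (104 mm across, top 40 mm high) at x 0, y +55 mm; hand pump (42 mm barrel, blue round push cap on top) at x 0, y -75 mm; white indicator sleeve (26 mm across, top 50 mm high) with the orange pin at x +45 mm, y -75 mm
- plunger_top (a point): centre of the top face of that holder's blue plunger cap (38 mm across, 12 mm thick, flat on top), 128 mm above the table when up; moves with the plunger. The gland under it is 28 mm across
- plunger (a joint): travel of that plunger in m: 0 fully up, 0.024 fully down (straight down). A spring pushes it up with about 3 N at the top and 11 N at the bottom, where it meets a hard stop; it comes back up by itself within half a second when let go. Pushing at 0.1 m/s takes about 2 N more
- pin (a joint): how far the orange pin (12 mm across) has risen, in m: starts at 0 to 0.008, fully out at 0.034. A full stroke (all the way down, then all the way up) raises it by about 6 mm (the first one often less), on the way down; it stays where it is between strokes; strokes shorter than about 18 mm may not raise it. Once past about 0.027 it springs up to 0.034 by itself. 4 or 5 full strokes are needed, depending on its start; further strokes do no harm
- pin_top (a point): centre of the orange pin's top end, 52 mm above the table plus its travel, 45 mm to the side of the pump's axis along the holder's +x
- urn: grey clay urn with three feet and two upright loop handles, 86 mm wide, 112 mm tall, about 0.45 kg, standing loose on the chuck of the holder to pump; origin under its centre, at its feet
- idle_holder: the other, empty vacuum holder, alike in shape; its pin stays in: navy steel base 125 mm (x) by 250 mm (y), 14 mm thick, fixed to the table. Origin: on the table, under the middle of the base (5 mm to -x of it). In its frame: round chuck (104 mm across, top 40 mm high) at x 0, y +55 mm; hand pump (42 mm barrel, blue round push cap on top) at x 0, y -75 mm; white indicator sleeve (26 mm across, top 50 mm high) with the orange pin at x +45 mm, y -75 mm
- idle_plunger (a joint): travel of the empty holder's plunger in m, 0 up, 0.024 down: leave it up
- spare_urn: darker clay urn of the same shape as the urn (86 mm wide, 112 mm tall), standing on the table; origin under its centre
- bowl: white ceramic bowl, 110 mm across, 50 mm tall; origin under its centre
- cup: blue ceramic cup, 66 mm across, 70 mm tall, standing just beyond the holder with the urn; origin under its centre
- jar: amber glass jar with a white lid, 52 mm across, 70 mm tall, just beyond the empty holder; origin under its centre
- brush: brush lying on the table along its x axis; origin on the table under it
- rib: flat wooden rib, 110 x 35 x 8 mm, lying on the table; origin under its centre
Mind the look-alikes: they are no part of the job. Leave any green or purple look-alike of the urn alone.

How it is judged:
By the outcome, as a careful person would: the job done as asked, in the order asked, and still so for the second after the job is handed in, with the robot touching nothing.
It also fails if it takes over 45 s, if anything falls off the work surface, if the arm or the gripper's body presses on something with over 40 N, if the wrist force passes 120 N, or if a joint passes its speed limit or range.

### The arm

A 6-joint arm with a two-finger parallel gripper is mounted at the origin on the work surface. World frame = base frame: x ahead of the robot, y to its left, z up, the work surface at z = 0. Lengths are in m, angles in degrees, forces in N, time in s.
With the tool pointing down it reaches from about 0.4 to 0.825 m from the base axis. Payload 7 kg.
Tool frame: the origin (TCP) lies at the centre of the arm's flange, where the gripper is bolted on; the fingertips stand 178 mm ahead of it and the grasp point (between the pads) lies 159 mm ahead of it (ctrl.hold_point_z is the distance from the TCP to the grasp point, in m); z points along the fingers, y is the line along which they close (so a half turn about z gives the same grasp; the last joint's range is limited). The gripper opens to 88 mm and grips with 3 to 60 N. Pads are 19 mm wide; open, the fingers measure 130 mm over their backs; the gripper's body (78 mm by 193 mm) begins 47 mm behind the grasp point.
Start: joints at [-53.852, 20.546, 0.682, 0, -70.136, -16.507], TCP at [0.227, -0.636, 0.405] pointing down, gripper open.
Joint ranges: [-176.03, 176.03], [-82.01, 121.73], [-58.28, 71.71], [-173.87, 95.51], [-174.79, -0.11], [-173.66, 173.66]. Speed limits (degrees/s): [136.94, 136.94, 172.46, 180, 180, 180].

### API

Orientations are given as [roll, pitch, yaw] about the fixed x, y, z axes, in that order (R = Rz(yaw) Ry(pitch) Rx(roll)).
In Python, from plant import ctrl gives the robot as it stands.
- The arm moves only by the shell command python3 -m inch 'ROWS'. ROWS is JSON, one flat list of numbers, 7 for each row, row after row: the closure, from 0 (fully open) to 1 (shut), then the shift along the tool's x, y, z in mm, then the turn, a rotation vector about the tool's x, y, z in degrees. In form: [hand, x, y, z, wx, wy, wz, hand, x, y, z, wx, wy, wz, ...]. A call has 1 to 5 rows; each row is the pose to reach, as a shift and turn from the pose commanded when the call began, along the tool's axes at that moment; what a row does not reach only later rows make up. A row lasts 1/10 s, in which the tool goes at most 50 mm and 8.59 degrees, less where a joint would pass 70% of its speed; a pose out of reach is approached as far as the arm can. A call with a gripper value outside its range is refused whole. The fingers move at their own pace and stop on an object; the grip force is fixed at half the most. Time passes only in rows, so rows that repeat a pose let the fingers close. It gives the time, the measured TCP pose, the force, the opening and the grip force at its end, in the units of the state.
- ctrl.get_obs(): the state, without advancing time (a new reading comes with each control period).
- ctrl.snapshot(name): name is "side" or "top"; returns a dict with "frame" (400x640x3 uint8, red, green, blue), "K" (3x3 intrinsics, pixels), "R" (3x3) and "t" (3): a world point X has camera coordinates R X + t. Camera axes: x right, y down, z forward; pixel columns grow to the right and rows downward; lengths in m; the calibration is good to about 2 mm. A picture is of the moment at which its call begins. There is no depth.
- ctrl.close_job(): hands the job in; it is judged then, once.
Trained networks look in a picture, given as the dict that the camera call returned (one of the last four; its "shot" number tells which), for a name from the list of things; names that differ only in an ending like _2 or _b are one class to them, and where a whole thing is asked for, a point or a joint stands for the part that bears it (a point fixed in the world has none). Each returns a list of dicts, best first, with "p" (0 to 1); they miss things now and then, are a little off and sometimes report something else, mostly with a low value. They report only what shows in the picture. A call takes as long as a camera call. They do not tell look-alikes from the thing itself.
- ctrl.recognise(picture, thing): "location" ([x, y, z] in m, in world coordinates, good to about 4 mm: the middle of the surface that is visible of it).
- ctrl.trace(picture, thing): "pixels" (400x640 bool, what is visible of it).
- ctrl.mark_of(picture, thing): "location" ([x, y, z] in m, in world coordinates, good to about 4 mm: a listed point, or the origin of a listed thing).
The state is a dict: "clock": time; "joint_pos": joint angles; "qvel": joint speeds; "tau": joint torques, N m; "tool_pos": TCP position; "orientation": TCP orientation; "force": force on the tool from outside, world axes, zero at the start; "moment": the same for the moment, N m; "opening": finger opening in m; "gripper_force": force on a finger pad.
Only numpy, scipy, OpenCV 4.12 (cv2) and the standard library are available. Lean on these libraries where they do the work, as an engineer would, in place of code of your own. Each camera call takes 0.05 s, during which the arm holds its last target. There are 200 camera calls.

## Working session

There is one attempt and no reset: what is moved stays moved. The work goes in short steps, Python scripts to look and compute and a shell command to move; the robot and the scene stay as the last step left them, time stands still between calls to the robot, and variables do not carry over. Pictures are saved under pics/ and viewed, at most 10 in all, crops included, and the job is handed in when it is done.

```bash
mkdir -p pics
python3 - <<'E'
from plant import ctrl
import cv2,numpy as np
o=ctrl.get_obs();print(o['tool_pos'],o['orientation'],o['opening'],o['clock'])
ims=[]
for n in("top","side"):
    s=ctrl.snapshot(n);ims.append(s['frame'])
    for t in("plunger_top","urn","holder","pin_top","spare_urn","cup","jar"):
        print(n,t,[(np.round(d['location'],3).tolist(),round(d['p'],2), np.round((lambda v:v[:2]/v[2])(s['K']@(s['R']@np.array(d['location'])+s['t']))).tolist()) for d in ctrl.mark_of(s,t)])
    cv2.imwrite(f'pics/{n}0.png',s['frame'][:,:,::-1])
E
```

```text
[ 0.22683278 -0.63554468  0.40373579] [ 1.79906385e+02 -6.86662987e-03 -1.60364961e+02] 0.08765119535157202 0.0
top plunger_top [([0.486, -0.282, 0.129], 0.63, [431.0, 232.0])]
top urn [([0.529, -0.168, 0.038], 0.98, [380.0, 218.0]), ([0.339, -0.165, -0.0], 0.91, [378.0, 290.0]), ([0.427, 0.032, 0.0], 0.59, [305.0, 257.0])]
top holder [([0.509, -0.221, -0.0], 0.77, [397.0, 227.0]), ([0.717, 0.182, -0.002], 0.45, [253.0, 153.0])]
top pin_top []
top spare_urn [([0.782, 0.04, -0.002], 0.96, [303.0, 131.0])]
top cup [([0.63, -0.242, 0.0], 0.84, [404.0, 183.0]), ([0.513, -0.223, 0.002], 0.21, [398.0, 226.0])]
top jar [([0.717, 0.184, -0.003], 0.85, [252.0, 153.0])]
side plunger_top [([0.482, -0.288, 0.13], 0.55, [374.0, 133.0])]
side urn [([0.338, -0.171, -0.0], 0.89, [412.0, 199.0]), ([0.524, -0.167, 0.04], 0.81, [351.0, 178.0]), ([0.421, 0.031, -0.002], 0.77, [372.0, 242.0])]
side holder [([0.515, -0.22, -0.0], 0.83, [357.0, 178.0])]
side pin_top [([0.715, 0.184, -0.001], 0.71, [246.0, 262.0])]
side spare_urn [([0.781, 0.034, -0.002], 0.55, [245.0, 218.0])]
side cup [([0.636, -0.245, -0.001], 0.79, [321.0, 168.0])]
side jar [([0.717, 0.184, -0.001], 0.98, [245.0, 262.0]), ([0.514, -0.22, 0.001], 0.28, [357.0, 178.0])]
```

View pics/top0.png

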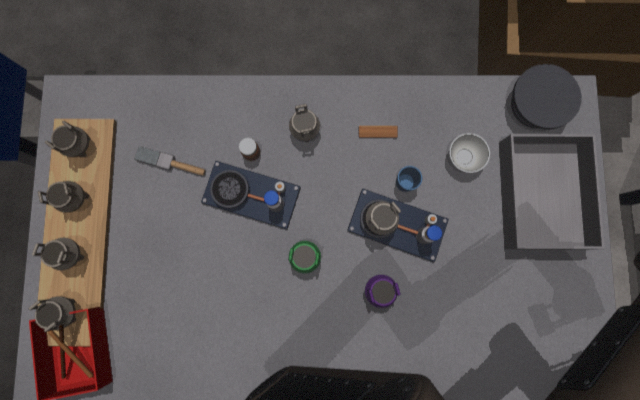

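View pics/side0.png

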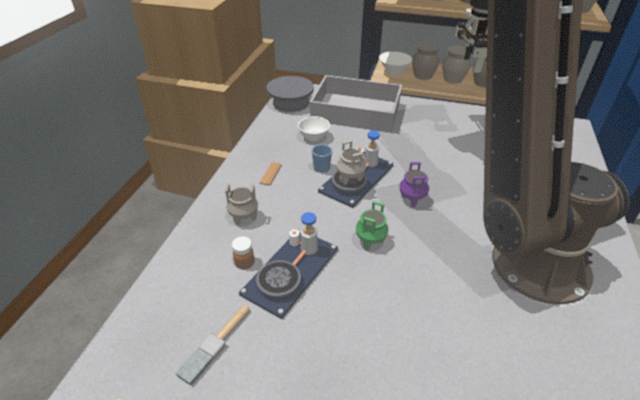

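The candidates are two holders in the top view. The one at (398,226) has a grey urn on its chuck and a blue cap at (432,233). The one at (250,195) is empty, with its cap at (272,200). The first is the one to pump because the urn stands on it. The purple and green urns stand on the table. I'll confirm this with a crop and refine the cap position.

```bash
cat > h.py <<'E'
from plant import ctrl
import cv2,numpy as np
from scipy.spatial.transform import Rotation as Ro
def ray(s,px,z):
    d=s['R'].T@np.linalg.inv(s['K'])@[px[0],px[1],1]; c=-s['R'].T@s['t']
    return c+d*(z-c[2])/d[2]
def proj(s,X):
    v=s['K']@(s['R']@np.array(X)+s['t']); return v[:2]/v[2]
def blob(s,guess,lo,hi,r=14):
    h=cv2.cvtColor(s['frame'],cv2.COLOR_RGB2HSV); m=cv2.inRange(h,lo,hi)
    n,l,st,c=cv2.connectedComponentsWithStats(m)
    k=[i for i in range(1,n) if st[i,4]>3 and np.hypot(*(c[i]-guess))<r]
    return [(c[i].round(1).tolist(),st[i].tolist()) for i in k]
E
python3 - <<'E'
from h import *
for n in("top","side"):
    s=ctrl.snapshot(n); g=proj(s,[.484,-.285,.125])
    for c,st in blob(s,g,(108,170,90),(125,255,255)): print(n,g.round(),c,st,ray(s,c,.124).round(4))
    if n=="top": a=cv2.resize(s['frame'][165:285,330:470],None,fx=5,fy=5,interpolation=3);cv2.imwrite('pics/crop.png',a[:,:,::-1])
o=ctrl.get_obs();R=Ro.from_euler('xyz',o['orientation'],degrees=True)
print(R.inv().apply(np.array([.484,-.285,.336])-o['tool_pos'])*1e3)
E
```

```text
top [432. 233.] [435.6, 232.7] [431, 226, 10, 14, 87] [ 0.4851 -0.2935  0.124 ]
[-360.06313088  243.8666279    68.66805131]
```

View pics/crop.png

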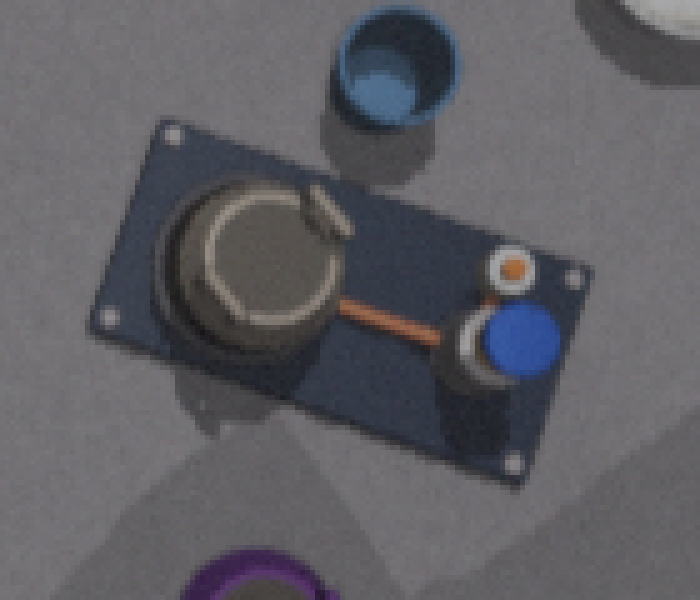

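The crop confirms it: the grey urn is on the chuck, the blue cap is centred at crop (522,341), or full-frame px (434,233), and the orange pin is at crop (514,268). The cap lies at about (0.484, -0.289), so I'm moving above it now.

```bash
python3 -m inch '[1,-36,24,0,0,0,-5, 1,-72,48,0,0,0,-10, 1,-108,72,0,0,0,-15, 1,-144,96,0,0,0,-20, 1,-180,120,0,0,0,-25]'
cat >> h.py <<'E'
def go(X,yaw):
    o=ctrl.get_obs();R=Ro.from_euler('xyz',o['orientation'],degrees=True)
    T=Ro.from_euler('xyz',[180,0,yaw],degrees=True)
    print('t',o['clock'],'pos',o['tool_pos'].round(4),'shift',(R.inv().apply(np.array(X)-o['tool_pos'])*1e3).round(1),'turn',(R.inv()*T).as_rotvec(degrees=True).round(1),'F',o['force'].round(1),o['opening'])
E
python3 -c "
from h import *
go([.484,-.289,.345],-110)"
```

```text
clock: 1.4
tool_pos: [0.3568, -0.4608, 0.4049]
orientation: [-180.0, 0.0, -135.2]
force: [0.6, 0.4, 0.8]
opening: 0.0532
gripper_force: 0.0
t 1.4 pos [ 0.3568 -0.4608  0.4049] shift [-211.3   32.1   59.9] turn [ -0.   -0.  -25.2] F [0.6 0.4 0.8] 0.053173233809808595
```

```bash
python3 -m inch '[1,-43,6,8,0,0,-5, 1,-86,13,20,0,0,-10, 1,-129,20,32,0,0,-15, 1,-172,26,44,0,0,-20, 1,-211,32,60,0,0,-25]'
python3 - <<'E'
from h import *
go([.484,-.289,.345],-110)
for n in("top","side"):
    s=ctrl.snapshot(n);print(n,[(np.round(d['location'],3),d['p']) for d in ctrl.mark_of(s,'plunger_top')])
    print(proj(s,[.484,-.289,.128]),proj(s,ctrl.get_obs()['tool_pos']-[0,0,.178]))
    c=proj(s,[.484,-.289,.128]).astype(int)
    a=s['frame'][max(0,c[1]-70):c[1]+50,c[0]-80:c[0]+80];cv2.imwrite(f'pics/{n}1.png',cv2.resize(a,None,fx=5,fy=5,interpolation=3)[:,:,::-1])
E
```

```text
clock: 1.9
tool_pos: [0.4849, -0.2895, 0.3451]
orientation: [-179.9, 0.0, -110.1]
force: [0.9, -0.6, 0.6]
opening: 0.0137
gripper_force: 0.0
t 1.9 pos [ 0.4849 -0.2895  0.3451] shift [-0.2  1.   0.1] turn [-0.1  0.  -0.1] F [ 0.9 -0.6  0.6] 0.013709633063894897
top []
[434.18149509 233.01497774] [437.67801464 231.34226909]
side [(array([ 0.481, -0.29 ,  0.128]), 0.43)]
[373.89387855 133.12923768] [374.97347489 121.81592212]
```

View pics/side1.png

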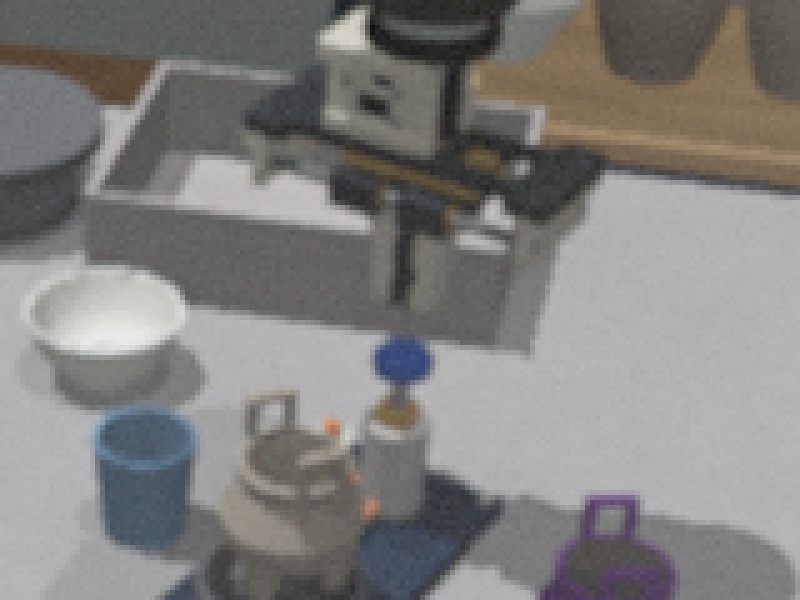

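The closed fingers hang centred over the blue cap at crop (403,360), and the urn is clear. Now I'll descend to just above the cap.

```bash
python3 -m inch '[1,0,0,12,0,0,0, 1,0,0,24,0,0,0, 1,0,0,35,0,0,0, 1,0,0,35,0,0,0]'; python3 -m inch '[1,0,0,8,0,0,0, 1,0,0,16,0,0,0, 1,0,0,22,0,0,0, 1,0,0,26,0,0,0,1,0,0,26,0,0,0]'
```

```text
clock: 2.5
tool_pos: [0.4826, -0.2916, 0.3075]
orientation: [179.8, -0.0, -110.5]
force: [-0.3, 0.0, 0.5]
opening: 0.0006
gripper_force: 0.0
clock: 3.0
tool_pos: [0.4835, -0.2917, 0.2845]
orientation: [-180.0, -0.1, -110.4]
force: [-3.6, -0.1, 10.4]
opening: 0.0003
gripper_force: 5.3
```

```bash
python3 -m inch '[1,0,0,2,0,0,0, 1,0,0,2,0,0,0]';python3 -m inch '[1,0,0,2,0,0,0, 1,0,0,2,0,0,0]'
```

```text
clock: 3.2
tool_pos: [0.4835, -0.2917, 0.2829]
orientation: [-180.0, -0.1, -110.4]
force: [-3.8, 1.1, 11.7]
opening: 0.0004
gripper_force: 5.7
clock: 3.4
tool_pos: [0.4835, -0.2916, 0.2823]
orientation: [-179.9, -0.1, -110.3]
force: [-8.1, 4.0, 22.0]
opening: 0.0003
gripper_force: 10.9
```

Hard stop found: 22 N at a TCP height of 0.282. Next come full strokes of 34 mm, with a pause at the top.

```bash
U='up'; python3 -m inch '[1,0,0,-12,0,0,0, 1,0,0,-24,0,0,0, 1,0,0,-34,0,0,0, 1,0,0,-34,0,0,0, 1,0,0,-34,0,0,0]'
python3 -m inch '[1,0,0,10,0,0,0, 1,0,0,20,0,0,0, 1,0,0,28,0,0,0, 1,0,0,34,0,0,0, 1,0,0,34,0,0,0]'
python3 -m inch '[1,0,0,-12,0,0,0, 1,0,0,-24,0,0,0, 1,0,0,-34,0,0,0, 1,0,0,-34,0,0,0, 1,0,0,-34,0,0,0]'
python3 - <<'E'
from h import *
for n in("top","side"):
    s=ctrl.snapshot(n)
    print(n,[(np.round(d['location'],3),d['p']) for t in ('plunger_top','pin_top') for d in ctrl.mark_of(s,t)])
    X=[.526,-.305,.052];c=proj(s,X).astype(int);print(c,proj(s,[.526,-.305,.086]))
    a=s['frame'][max(0,c[1]-60):c[1]+60,c[0]-80:c[0]+80];cv2.imwrite(f'pics/{n}2.png',cv2.resize(a,None,fx=5,fy=5,interpolation=3)[:,:,::-1])
E
```

```text
clock: 3.9
tool_pos: [0.4837, -0.2911, 0.3134]
orientation: [-180.0, 0.0, -110.4]
force: [0.3, -0.3, -0.8]
opening: 0.0002
gripper_force: 0.0
clock: 4.4
tool_pos: [0.4843, -0.2912, 0.2821]
orientation: [-179.9, -0.1, -110.3]
force: [-8.0, 7.2, 31.5]
opening: 0.0002
gripper_force: 15.8
clock: 4.9
tool_pos: [0.4833, -0.291, 0.3127]
orientation: [179.9, 0.0, -110.4]
force: [0.6, 0.3, -0.9]
opening: 0.0002
gripper_force: 0.0
top [(array([ 0.784, -0.168, -0.002]), 0.45)]
[432 219] [435.7403191  217.74209102]
side [(array([ 0.481, -0.291,  0.131]), 0.52), (array([ 0.529, -0.301,  0.068]), 0.4)]
[359 148] [360.35333676 139.93191252]
```

View pics/side2.png

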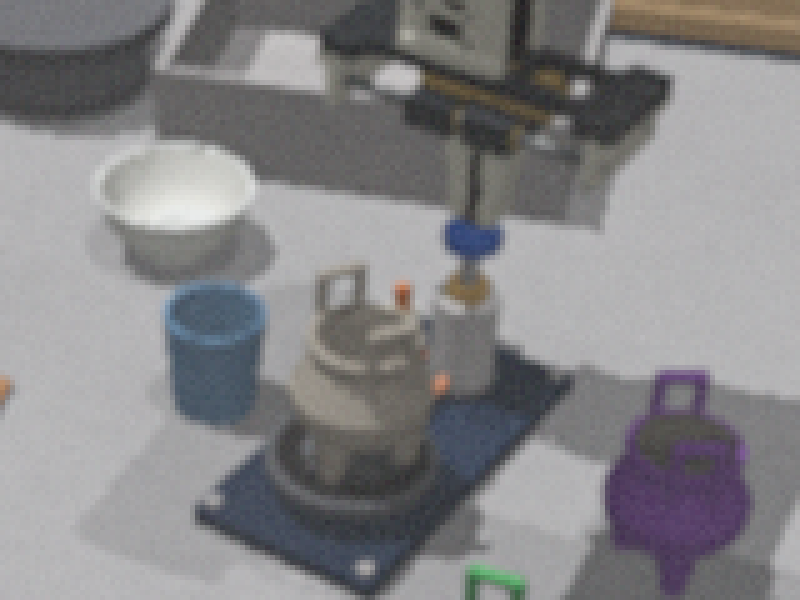

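After two strokes, the orange pin at crop (402,296) has risen to about 68 mm, the plunger is up, and the urn stands in place. Three more strokes.

```bash
python3 -m inch '[1,0,0,10,0,0,0, 1,0,0,20,0,0,0, 1,0,0,28,0,0,0, 1,0,0,34,0,0,0, 1,0,0,34,0,0,0]' | grep -E 'tool|force:'
python3 -m inch '[1,0,0,-12,0,0,0, 1,0,0,-24,0,0,0, 1,0,0,-34,0,0,0, 1,0,0,-34,0,0,0, 1,0,0,-34,0,0,0]'| grep -E 'tool|force:'
python3 -m inch '[1,0,0,10,0,0,0, 1,0,0,20,0,0,0, 1,0,0,28,0,0,0, 1,0,0,34,0,0,0, 1,0,0,34,0,0,0]'| grep -E 'tool|force:'
python3 -m inch '[1,0,0,-12,0,0,0, 1,0,0,-24,0,0,0, 1,0,0,-34,0,0,0, 1,0,0,-34,0,0,0, 1,0,0,-34,0,0,0]'| grep -E 'tool|force:'
python3 -m inch '[1,0,0,10,0,0,0, 1,0,0,20,0,0,0, 1,0,0,28,0,0,0, 1,0,0,34,0,0,0, 1,0,0,34,0,0,0]'| grep -E 'tool|force:'
python3 -m inch '[1,0,0,-12,0,0,0, 1,0,0,-24,0,0,0, 1,0,0,-34,0,0,0, 1,0,0,-34,0,0,0, 1,0,0,-34,0,0,0]'
python3 - <<'E'
from h import *
for n in("side",):
    s=ctrl.snapshot(n)
    print(n,[(np.round(d['location'],3),d['p']) for t in ('plunger_top','pin_top') for d in ctrl.mark_of(s,t)])
    X=[.526,-.305,.052];c=proj(s,X).astype(int)
    a=s['frame'][max(0,c[1]-60):c[1]+60,c[0]-80:c[0]+80];cv2.imwrite(f'pics/{n}3.png',cv2.resize(a,None,fx=5,fy=5,interpolation=3)[:,:,::-1])
E
```

```text
tool_pos: [0.4843, -0.2913, 0.2822]
force: [-6.4, 5.5, 25.1]
gripper_force: 13.1
tool_pos: [0.4833, -0.291, 0.313]
force: [-0.4, -0.1, -1.1]
gripper_force: 0.0
tool_pos: [0.484, -0.2911, 0.2821]
force: [-8.3, 8.3, 33.6]
gripper_force: 16.3
tool_pos: [0.4833, -0.291, 0.3127]
force: [-0.1, -0.3, -0.1]
gripper_force: 0.0
tool_pos: [0.484, -0.2911, 0.2821]
force: [-7.6, 7.1, 32.5]
gripper_force: 16.4
clock: 8.2
tool_pos: [0.4833, -0.291, 0.3127]
orientation: [179.9, 0.0, -110.4]
force: [0.4, -0.3, 0.3]
opening: 0.0003
gripper_force: 0.0
side [(array([ 0.479, -0.291,  0.13 ]), 0.68), (array([ 0.53 , -0.304,  0.086]), 0.63)]
```

View pics/side3.png

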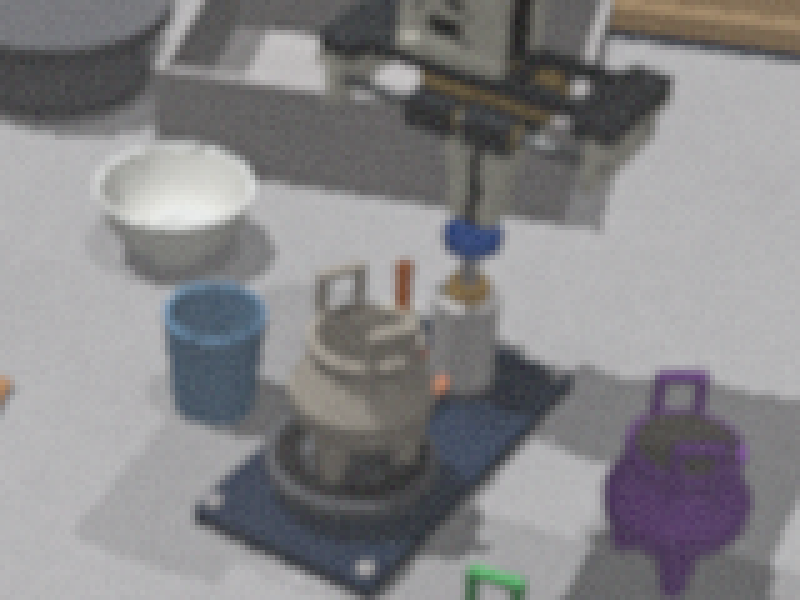

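The pin, with its top at crop (403,262), is at 86 mm, which is fully out. I'll do one more harmless stroke for margin, then retreat straight up and check.

```bash
python3 -m inch '[1,0,0,10,0,0,0, 1,0,0,20,0,0,0, 1,0,0,28,0,0,0, 1,0,0,34,0,0,0, 1,0,0,34,0,0,0]' | grep -E 'tool|force:'
python3 -m inch '[1,0,0,-12,0,0,0, 1,0,0,-24,0,0,0, 1,0,0,-34,0,0,0, 1,0,0,-34,0,0,0, 1,0,0,-34,0,0,0]'| grep -E 'tool|force:'
python3 -m inch '[1,0,0,-20,0,0,0, 1,0,0,-45,0,0,0, 1,0,0,-70,0,0,0, 1,0,0,-70,0,0,0, 1,0,0,-70,0,0,0]'
python3 - <<'E'
from h import *
s=ctrl.snapshot("side")
print([(t,np.round(d['location'],3),d['p']) for t in ('plunger_top','pin_top','urn') for d in ctrl.mark_of(s,t)])
c=[359,148];a=s['frame'][88:208,279:439];cv2.imwrite('pics/side4.png',cv2.resize(a,None,fx=5,fy=5,interpolation=3)[:,:,::-1])
E
```

```text
tool_pos: [0.4841, -0.2912, 0.2821]
force: [-7.8, 6.3, 29.1]
gripper_force: 14.4
tool_pos: [0.4833, -0.291, 0.3129]
force: [0.1, 0.3, -1.3]
gripper_force: 0.0
clock: 9.85
tool_pos: [0.4835, -0.291, 0.383]
orientation: [180.0, 0.0, -110.4]
force: [-0.9, -0.1, -0.1]
opening: 0.0006
gripper_force: 0.0
[('plunger_top', array([ 0.527, -0.164,  0.043]), 0.75), ('plunger_top', array([ 0.481, -0.289,  0.129]), 0.51), ('pin_top', array([ 0.527, -0.305,  0.084]), 0.49), ('urn', array([ 0.34 , -0.171,  0.   ]), 0.91), ('urn', array([ 0.525, -0.165,  0.043]), 0.73), ('urn', array([ 0.425,  0.029, -0.001]), 0.68)]
```

View pics/side4.png

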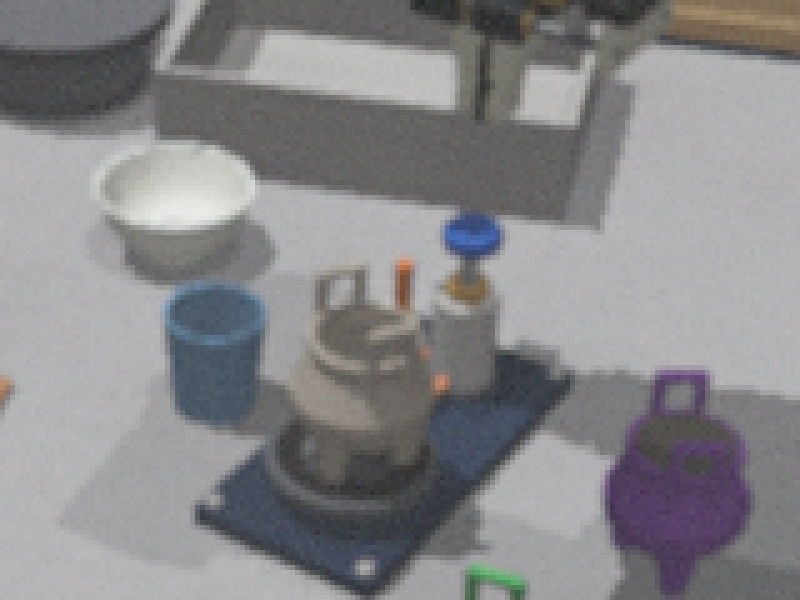

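The pin (top at crop (403,262)) hasn't moved with the extra stroke, so it is fully out. The plunger (473,235) is up, the urn hasn't moved and the gripper is clear. Handing in.

```bash
python3 -c "
from plant import ctrl
print(ctrl.close_job())"
```

```text
the job is handed in; nothing more can be done
None
```

The job is handed in: after six full strokes the urn holder's orange pin stands fully out, its plunger is back up, and the urn stands where it was with the gripper clear.

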